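# Stand the stirring paddle in the holder cup

### The job

Pull the drawer open, take out the bamboo stirring paddle and lay it flat on the cork mat. Let go, then take it again in a way that lets you stand it handle down, blade up, in the plain steel holder cup. Leave the cup standing upright and leave the mug and everything else on the cart where they are.

Things in the scene. Friction and masses are not known exactly. Their poses are not given: they have to be found in the camera images.
- paddle: bamboo stirring paddle, 210 mm long, about 35 g, lying flat in the drawer at the start. Origin at mid-length on its underside (6 mm below its centre line); x runs along it to the blade, z up as it lies. Handle: square-edged bar 14 mm wide (y), 12 mm thick (z), x -105 to +45 mm. Blade: flat, 8 mm thick, x +42 to +105 mm, 26 mm wide at first, 36 mm from x = +60 mm
- paddle_butt (a point): centre of the paddle's handle end face (at paddle x = -105 mm)
- paddle_tip (a point): centre of the paddle's blade end face (at paddle x = +105 mm)
- unit: low white plastic drawer unit, fixed, 220 mm deep (x), 280 mm wide (y), 105 mm tall, with one drawer. Origin at the centre of its underside; its front is at its own x = -110 mm. The paddle lies across the drawer, blade towards the unit's +y, its centre line 55 to 82 mm behind the inside of the drawer's front wall (unit x = -89 mm when shut)
- unit_drawer (a joint): how far the drawer is pulled out along the unit's -x, in m: 0 shut, 0.16 at its stop. About 1.5 N of friction; it stays where it is left. Inside it measures 175 mm (x) by 238 mm (y); inner floor 22 mm above the cart top, side and back walls up to 83 mm and front panel up to 93 mm above the cart top
- drawer_handle (a point): middle of the drawer's steel bar handle, a round bar 11 mm thick and 120 mm long along the unit's y, its centre line 48 mm in front of the drawer front (a clear gap of about 42 mm behind the bar), 78 mm above the cart top; moves with the drawer
- mat: cork mat lying fixed on the cart top, 160 mm (x) x 260 mm (y), 5 mm thick. Origin at the centre of its underside
- cup: plain brushed-steel holder cup, straight round, without a handle, empty, loose, 0.35 kg: outside diameter 54 mm, inside diameter 48 mm, 95 mm tall, inner floor 5 mm above its underside. Origin at the centre of its underside, z up its axis
- cup_rim (a point): centre of the holder cup's mouth, 95 mm above its underside
- mug: tall white ceramic mug with a handle, diameter 82 mm, 118 mm tall, not to be used; origin at the centre of its underside
- kettle: copper-finish kettle, body diameter 140 mm, 143 mm tall, with a spout; origin at the centre of its underside
- grinder: aluminium hand coffee grinder, diameter 52 mm, 198 mm tall with its crank reaching 80 mm to one side; origin at the centre of its underside
- dripper: clear glass pour-over cone, diameter 112 mm, 85 mm tall; origin at the centre of its underside
- bowl: small glazed bowl, diameter 90 mm, 40 mm tall; origin at the centre of its underside
- jar: glass jar with a lid, diameter 80 mm, 130 mm tall; origin at the centre of its underside
- tin: dark steel coffee tin, diameter 90 mm, 120 mm tall; origin at the centre of its underside

How it is judged:
On the way, in this order (a step that is already met when the one before it is completed fails the run):
1. the drawer is pulled open, by at least 100 mm (value of joint unit_drawer above 0.1 m), for 0.1 s.
2. the paddle lies flat and let go on the cork mat, its middle on the mat (x of paddle in the frame of mat between -0.08 and 0.08 m and y of paddle in the frame of mat between -0.13 and 0.13 m and z of paddle in the frame of mat below 0.03 m and contact force between paddle and mat above 0.05 N and contact force between the fingers and paddle below 0.05 N and linear speed of paddle below 0.05 m/s and angle between paddle's own x axis and vertical between 1.4 and 1.74 rad), for 0.2 s.
At the end, for the whole second after the job is handed in: The paddle rests upright in the steel cup: handle end inside it and no more than 25 mm above the cup's underside, blade up, leaning at most 30 degrees (it may lean on the rim). The cup stands upright within 6 degrees on the cart. The drawer may be open or shut (horizontal distance between paddle_butt and cup below 0.028 m and z of paddle_butt in the frame of cup below 0.025 m and z of paddle_tip in the frame of cup above 0.15 m and angle between paddle's own x axis and vertical below 0.52 rad and angle between cup's own z axis and vertical below 0.1 rad and height (world z) of cup below 0.015 m and linear speed of each of paddle, cup below 0.03 m/s); the robot touches nothing.
It fails at once if the holder cup is tipped over (beyond 35 degrees) (angle between cup's own z axis and vertical above 0.6 rad).
It fails at once if the mug, kettle, grinder, dripper, bowl, jar or tin is moved by more than 50 mm or tipped (distance of any of mug, kettle, grinder, dripper, bowl, jar, tin from where it was at the start of the episode above 0.05 m or angle between any of mug, kettle, grinder, dripper, bowl, jar, tin's own z axis and vertical above 0.5 rad).
It also fails if it takes over 70 s, if anything falls off the work surface, if the arm or the gripper's body presses on something with over 40 N, if the wrist force passes 120 N, or if a joint passes its speed limit or range.

### The arm

A 7-joint arm with a two-finger parallel gripper is mounted at the origin on the work surface. World frame = base frame: x ahead of the robot, y to its left, z up, the work surface at z = 0. Lengths are in m, angles in rad, forces in N, time in s.
With the tool pointing down it reaches from about 0.4 to 0.85 m from the base axis. Payload 10.4 kg.
Tool frame: the origin (TCP) lies on the centre line of the jaws, within the pads' length; the fingertips stand 22 mm ahead of it and the grasp point (between the pads) lies 3 mm ahead of it; z points along the fingers, y is the line along which they close (so a half turn about z gives the same grasp; the last joint's range is limited). The gripper opens to 87 mm and grips with 3 to 60 N. Pads are 19 mm wide; open, the fingers measure 117 mm over their backs; the gripper's body (75 mm by 190 mm) begins 51 mm behind the grasp point.
Start: joints at [-1.2, 0.332, -0.065, 1.46, 0.022, 1.35, -0.088], TCP at [0.24, 0.577, 0.245] pointing down, gripper open.
Joint ranges: [-2.6, 2.6], [-0.5, 2.12], [-1.47, 1.34], [0.16, 2.42], [-1.27, 4.41], [0.06, 2.06], [-2.6, 2.6]. Speed limits (rad/s): [2.22, 2.22, 2.79, 2.79, 3.14, 3.14, 3.14].

### API

Orientations are given as a unit quaternion [x, y, z, w].
In Python, from bench import r gives the robot as it stands.
- The arm moves only by the shell command python3 jog.py 'ROWS' [FORCE]. ROWS is a JSON list of rows, 1 to 12 of them, each of 5 numbers: dx, dy, dz in m, then a turn about the tool's z in rad, then the finger opening in m; each row is the pose to reach, as a shift and turn from the pose commanded when the command began, along the tool's axes at that moment; what a row does not reach only later rows make up. A row lasts 1/10 s, in which the tool goes at most 0.05 m and 0.15 rad, less where a joint would pass 70% of its speed; a pose out of reach is approached as far as the arm can. The fingers move at their own pace and stop on an object; FORCE is the grip in N (left out, the last holds). Time passes only in rows, so rows that do not move let the fingers close. It prints the time, the measured TCP pose, the force, the opening and the grip force at its end.
- r.read_state(): the state, without advancing time (a new reading comes with each control period).
- r.camera(name): name is "scene" or "side" or "wrist"; returns a dict with "img" (384x512x3 uint8, red, green, blue), "fx", "fy", "cx", "cy" (pixels), "k1" (the pictures are not rectified: a ray, as slopes to the right and down, at radius r is drawn at 1 + k1 r^2 times it, then the intrinsics apply), "pose" (4x4, takes a point from camera to world coordinates). Camera axes: x right, y down, z forward; pixel columns grow to the right and rows downward; lengths in m; the calibration is good to about 2 mm. A picture is of the moment at which its call begins. There is no depth.
- r.close_job(): hands the job in; it is judged then, once.
The state is a dict: "time": time; "joint_positions": joint angles; "joint_vel": joint speeds; "joint_torque": joint torques, N m; "ee_pos": TCP position; "eef_rot": TCP orientation; "ft_force": force on the tool from outside, world axes, zero at the start; "torque": the same for the moment, N m; "width": finger opening in m; "grip_force": force on a finger pad.
Only numpy, scipy, OpenCV 4.12 (cv2) and the standard library are available. Lean on these libraries where they do the work, as an engineer would, in place of code of your own. Each camera call takes 0.05 s, during which the arm holds its last target. There are 200 camera calls.

## Working session

There is one attempt and no reset: what is moved stays moved. The work goes in short steps, Python scripts to look and compute and a shell command to move; the robot and the scene stay as the last step left them, time stands still between calls to the robot, and variables do not carry over. Pictures are saved under pics/ and viewed, at most 10 in all, crops included, and the job is handed in when it is done.

```bash
ls; mkdir -p pics; cat > h.py <<'E'
import numpy as np, cv2
from bench import r
def cam(n, f=None):
    c=r.camera(n)
    if f: cv2.imwrite('pics/'+f, cv2.cvtColor(c['img'],cv2.COLOR_RGB2BGR))
    return c
def K(c): return np.array([[c['fx'],0,c['cx']],[0,c['fy'],c['cy']],[0,0,1.]])
def ray(c,uv):
    p=cv2.undistortPoints(np.array([[uv]],float),K(c),np.array([c['k1'],0,0,0.]))[0,0]
    T=np.array(c['pose']); d=T[:3,:3]@np.array([p[0],p[1],1]); return T[:3,3],d/np.linalg.norm(d)
def plane(c,uv,z):
    o,d=ray(c,uv); return o+d*(z-o[2])/d[2]
def tri(obs):
    A=np.zeros((3,3));b=np.zeros(3);R=[ray(c,uv) for c,uv in obs]
    for o,d in R:
        M=np.eye(3)-np.outer(d,d);A+=M;b+=M@o
    x=np.linalg.solve(A,b); return x,[round(float(np.linalg.norm((np.eye(3)-np.outer(d,d))@(x-o))),4) for o,d in R]
def proj(c,p):
    T=np.linalg.inv(np.array(c['pose'])); 
    return cv2.projectPoints(np.array([p],float),cv2.Rodrigues(T[:3,:3])[0],T[:3,3],K(c),np.array([c['k1'],0,0,0.]))[0][0,0]
E
python3 - <<'E'
from h import *
import pickle
C={n:cam(n) for n in('scene','side','wrist')}
pickle.dump(C,open('c0.pkl','wb'))
for n in C: print(n,C[n]['k1'],C[n]['fx'],np.round(C[n]['pose'],3).tolist())
for n in ('scene','side'):
    cv2.imwrite(f'pics/{n}0.png',cv2.resize(cv2.cvtColor(C[n]['img'],cv2.COLOR_RGB2BGR),(800,600),interpolation=cv2.INTER_CUBIC))
print(r.read_state())
E
```

```text
bench.py
jog.py
pics
scene -0.20341713663284605 487.3416336336638 [[-0.158, 0.79, -0.593, 1.515], [0.987, 0.13, -0.09, 0.106], [0.006, -0.599, -0.8, 1.311], [0.0, 0.0, 0.0, 1.0]]
side -0.02178710621938772 369.95048470048516 [[0.904, -0.243, 0.353, 0.215], [-0.428, -0.504, 0.75, -0.942], [-0.005, -0.829, -0.559, 0.728], [0.0, 0.0, 0.0, 1.0]]
wrist 0.0013259447932720775 282.95341843119166 [[0.383, 0.889, 0.25, 0.171], [0.924, -0.368, -0.104, 0.605], [-0.0, 0.271, -0.963, 0.383], [0.0, 0.0, 0.0, 1.0]]
{'time': 0.15, 'joint_positions': array([-1.19959187,  0.33273083, -0.06470986,  1.46073157,  0.02157887,
        1.3498882 , -0.08848625]), 'joint_vel': array([ 1.44176168e-03, -1.34963673e-03, -6.83594583e-04, -4.49036957e-04,
        2.16696352e-04, -3.44892761e-06,  7.19163884e-04]), 'joint_torque': array([ 8.98094295e-04, -6.23630977e+01,  2.48179387e-02, -3.90146005e+01,
       -6.12852210e-02,  3.71420605e-02,  7.36419702e-05]), 'ee_pos': array([0.23970245, 0.5769249 , 0.24394216]), 'eef_rot': array([ 1.95615173e-01,  9.80680591e-01, -5.23584991e-04, -9.38610685e-05]), 'ft_force': array([ 0.64918092,  0.95730123, -0.03177173]), 'torque': array([ 0.02558353, -0.0319527 ,  0.01408733]), 'grip_force': 0.0, 'width': 0.08712857659962264}
```

View pics/scene0.png

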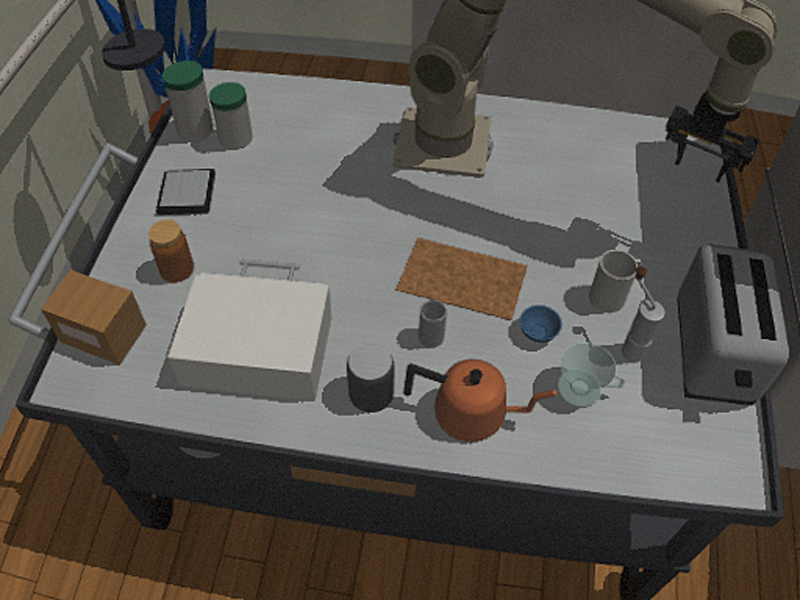

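View pics/side0.png

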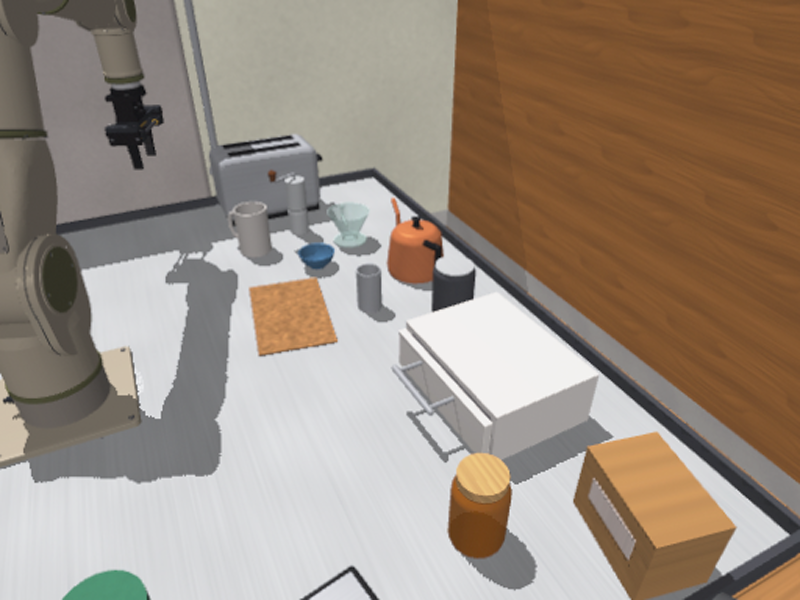

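Scene view (800x600): unit top at about (250,320), handle bar (242,265)–(297,268), mat centre (463,277), cup mouth (432,310), mug (613,280). Side view: handle (394,368)–(433,410), cup (369,288), mat (292,316). Next I zoom in on the handle, mat and cup from both views.

```bash
python3 - <<'E'
from h import *
import pickle
C=pickle.load(open('c0.pkl','rb'))
def crop(n,u,v,w,h,s): 
    i=cv2.cvtColor(C[n]['img'],cv2.COLOR_RGB2BGR)[v:v+h,u:u+w]; return cv2.resize(i,None,fx=s,fy=s,interpolation=cv2.INTER_CUBIC)
a=crop('scene',110,160,133,100,3)   # u=110+px/3
b=crop('side',245,180,133,100,3)
c=crop('scene',240,145,133,100,3)
d=crop('side',150,150,133,100,3)
cv2.imwrite('pics/crop0.png',np.vstack([np.hstack([a,b]),np.hstack([c,d])]))
s=.64
for nm,p,q in [('h1',(242,265),(394,368)),('h2',(297,268),(433,410)),('cuprim',(432,308),(369,270))]:
    print(nm,tri([(C['scene'],np.array(p)*s),(C['side'],np.array(q)*s)]))
for nm,p in [('mat1',(420,240)),('mat2',(526,264)),('mat3',(514,315)),('mat4',(397,289))]: print(nm,plane(C['scene'],np.array(p)*s,.005))
E
```

```text
h1 (array([ 0.53773994, -0.33313816,  0.11594041]), [0.0413, 0.0413])
h2 (array([ 0.54444245, -0.29074951,  0.03702834]), [0.0457, 0.0457])
cuprim (array([0.61113959, 0.04308334, 0.09579334]), [0.0027, 0.0027])
mat1 [ 0.35192885 -0.01217682  0.005     ]
mat2 [0.38344579 0.23369425 0.005     ]
mat3 [0.53058428 0.21570455 0.005     ]
mat4 [ 0.50178583 -0.04198745  0.005     ]
```

View pics/crop0.png

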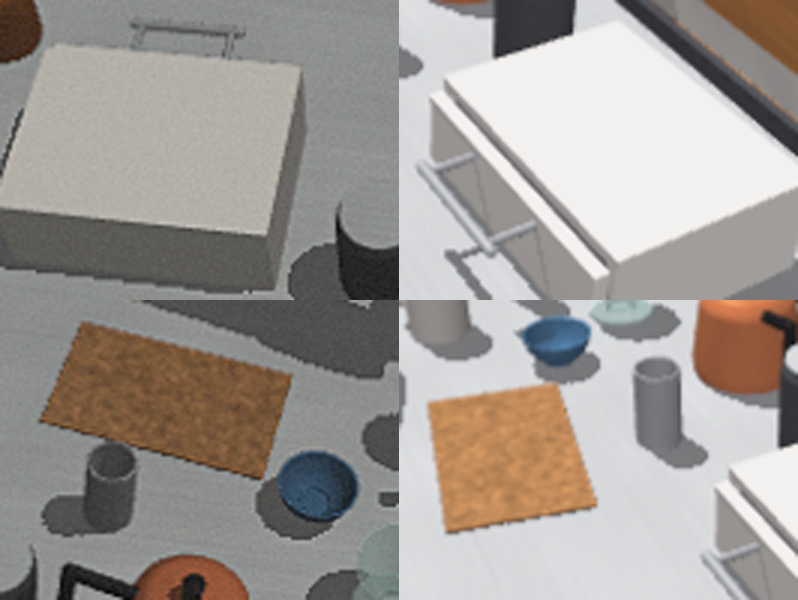

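Crop view: handle ends are at scene crop (133,23)/(242,33) and side crop (92,249)/(20,165). The cup mouth is at scene crop (112,463) and side crop (657,369). The mat corners are clear in both views.

```bash
python3 - <<'E'
from h import *
import pickle
C=pickle.load(open('c0.pkl','rb'))
f=lambda p,o:((p[0]+.5)/3-.5+o[0],(p[1]+.5)/3-.5+o[1])
S=lambda p:(C['scene'],f(p,(110,160))); D=lambda p:(C['side'],f((p[0]-399,p[1]),(245,180)))
S2=lambda p:(C['scene'],f((p[0],p[1]-300),(240,145))); D2=lambda p:(C['side'],f((p[0]-399,p[1]-300),(150,150)))
for nm,a,b in [('h-y',S((134,23)),D((492,249))),('h+y',S((242,33)),D((420,165))),('top front -y',S((50,45)),D((611,263))),('top front +y',S((302,66)),D((445,87))),
 ('top back -y',S((0,203)),None),('top back +y',S((270,235)),D((625,25))),
 ('cuprim',S2((112,463)),D2((657,369))),('mat a',S2((80,323)),D2((445,530))),('mat b',S2((292,375)),D2((430,402))),('mat c',S2((265,477)),D2((560,384))),('mat d',S2((42,420)),D2((597,505)))]:
    if b: print(nm,*tri([a,b]))
    print('   plane.105',plane(*a,.105)) if b is None else 0
print(plane(*S2((110,526)),0), plane(*D2((659,449)),0))
E
```

```text
h-y [ 0.540631   -0.37241838  0.08052112] [0.0003, 0.0003]
h+y [ 0.53350306 -0.250175    0.07852031] [0.0002, 0.0002]
top front -y [ 0.60426157 -0.44615596  0.10419885] [0.0008, 0.0008]
top front +y [ 0.59016263 -0.1735978   0.09974387] [0.0057, 0.0057]
   plane.105 [ 0.80836907 -0.4324892   0.105     ]
top back +y [ 0.80229213 -0.16096377  0.10239791] [0.0062, 0.0062]
cuprim [0.61306453 0.04678223 0.09234903] [0.0003, 0.0003]
mat a [ 0.34540565 -0.0211444   0.00464528] [0.0014, 0.0014]
mat b [0.38823479 0.23419355 0.00449927] [0.0019, 0.0019]
mat c [0.54373455 0.21038933 0.00354128] [0.0049, 0.0049]
mat d [ 0.50075017 -0.04453815  0.00312585] [0.0014, 0.0014]
[0.62876962 0.05120695 0.        ] [0.60329515 0.02485131 0.        ]
```

```bash
cat >> h.py <<'E'
from scipy.spatial.transform import Rotation as Ro
def to(p,ang=None):
    "tool-axis shift to world p and turn about tool z so tool y points at world angle ang (mod pi)"
    s=r.read_state(); R=Ro.from_quat(s['eef_rot']).as_matrix(); d=R.T@(np.array(p)-s['ee_pos'])
    a=np.arctan2(R[1,1],R[0,1]); t=0 if ang is None else (a-ang+np.pi/2)%np.pi-np.pi/2
    print('d',np.round(d,4),'turn',round(t,4),'rows',int(np.ceil(max(np.linalg.norm(d)/.05,abs(t)/.15))),'ang',round(a,3),'t',s['time'])
E
python3 - <<'E'
from h import *
import pickle
C=pickle.load(open('c0.pkl','rb'))
s=r.read_state(); R=Ro.from_quat(s['eef_rot']).as_matrix(); c=C['scene']; i=cv2.cvtColor(c['img'],cv2.COLOR_RGB2BGR).copy()
P=lambda y,z,x=0: tuple(int(v) for v in np.round(4*(proj(c,s['ee_pos']+R@[x,y,z])-[400,50])))
j=cv2.resize(i[50:160,400:512],None,fx=4,fy=4)
for y in(-.095,-.0375,.0375,.095):
    for x in (-.0375,.0375): cv2.circle(j,P(y,-.048,x),3,(0,0,255),-1)
for y in(-.0585,.0585): cv2.circle(j,P(y,.022),3,(0,255,0),-1)
cv2.imwrite('pics/body.png',j)
to([.537,-.311,.18],.056)
E
```

```text
d [-0.6152 -0.7058  0.0647] turn 1.121 rows 19 ang 1.177 t 0.15
```

View pics/body.png

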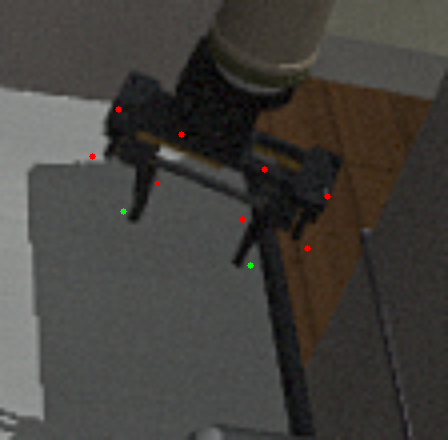

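Body's long side runs along the closing direction (the 190 mm dots match); fingertips project as expected at (123,211)/(250,265). Moving to above the handle.

```bash
python3 jog.py '[[-0.615,-0.706,0.065,1.12,0.035],[-0.615,-0.706,0.065,1.12,0.035],[-0.615,-0.706,0.065,1.12,0.035],[-0.615,-0.706,0.065,1.12,0.035],[-0.615,-0.706,0.065,1.12,0.035],[-0.615,-0.706,0.065,1.12,0.035],[-0.615,-0.706,0.065,1.12,0.035],[-0.615,-0.706,0.065,1.12,0.035],[-0.615,-0.706,0.065,1.12,0.035],[-0.615,-0.706,0.065,1.12,0.035],[-0.615,-0.706,0.065,1.12,0.035],[-0.615,-0.706,0.065,1.12,0.035]]' 20; python3 -c "
from h import *
to([.537,-.311,.18],.056)"
```

```text
time: 1.35
ee_pos: [0.4298, 0.0075, 0.203]
eef_rot: [0.687, 0.727, 0.0, -0.0]
ft_force: [0.3, -0.1, 0.4]
width: 0.0352
grip_force: 0.0
d [-0.3241  0.0888  0.0228] turn 0.001 rows 7 ang 0.057 t 1.35
```

```bash
python3 jog.py '[[-0.324,0.089,0.023,0,0.035],[-0.324,0.089,0.023,0,0.035],[-0.324,0.089,0.023,0,0.035],[-0.324,0.089,0.023,0,0.035],[-0.324,0.089,0.023,0,0.035],[-0.324,0.089,0.023,0,0.035],[-0.324,0.089,0.023,0,0.035],[-0.324,0.089,0.023,0,0.035]]'; python3 - <<'E'
from h import *
import pickle
to([.537,-.311,.0765],.056)
c=cam('wrist'); c2=cam('side'); pickle.dump((c,c2),open('c1.pkl','wb'))
a=c['img'].copy(); b=c2['img'].copy()
for k,i in((c,a),(c2,b)):
    for p in ([.5406,-.3724,.0795],[.5335,-.2502,.0795]): cv2.circle(i,tuple(int(v) for v in np.round(proj(k,p))),3,(255,0,0),1)
j=np.hstack([cv2.resize(a,(460,345)),cv2.resize(b[180:290,230:340],(340,345))])
cv2.imwrite('pics/p1.png',cv2.cvtColor(j,cv2.COLOR_RGB2BGR))
E
```

```text
time: 2.15
ee_pos: [0.5358, -0.3142, 0.1788]
eef_rot: [0.689, 0.725, -0.002, 0.0]
ft_force: [-0.6, 0.1, -0.1]
width: 0.0349
grip_force: 0.0
d [0.0034 0.0016 0.1022] turn -0.0047 rows 3 ang 0.051 t 2.15
```

View pics/p1.png

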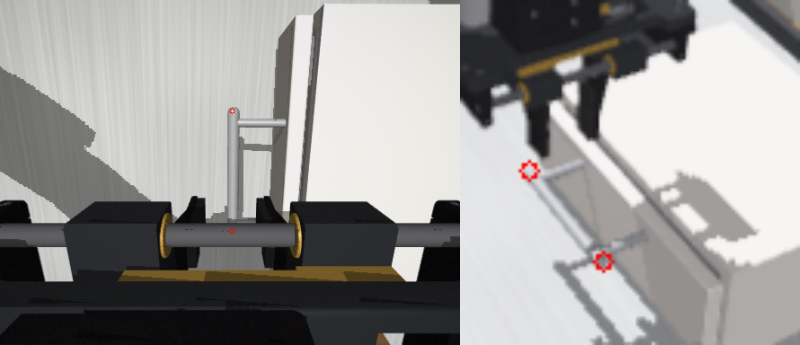

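The measured handle ends fall on the bar in both views, and the bar (x≈232) sits between the fingers. I'll descend, grip, and pull 0.158 m.

```bash
python3 jog.py '[[0.003,0.001,0.04,0,0.035],[0.003,0.001,0.08,0,0.035],[0.003,0.001,0.102,0,0.035],[0.003,0.001,0.102,0,0.035],[0.003,0.001,0.102,0,0.0],[0.003,0.001,0.102,0,0.0],[0.003,0.001,0.102,0,0.0],[0.003,0.001,0.102,0,0.0]]' 25
python3 jog.py '[[0,-0.02,0,0,0],[0,-0.04,0,0,0],[0,-0.06,0,0,0],[0,-0.08,0,0,0],[0,-0.1,0,0,0],[0,-0.12,0,0,0],[0,-0.135,0,0,0],[0,-0.147,0,0,0],[0,-0.153,0,0,0],[0,-0.158,0,0,0],[0,-0.158,0,0,0]]'
```

```text
time: 3.05
ee_pos: [0.5383, -0.306, 0.079]
eef_rot: [0.687, 0.727, 0.0, 0.001]
ft_force: [0.5, 0.2, 1.6]
width: 0.0106
grip_force: 2.0
time: 4.15
ee_pos: [0.3805, -0.3133, 0.0787]
eef_rot: [0.687, 0.727, 0.002, -0.001]
ft_force: [-1.5, 8.9, 10.9]
width: 0.0097
grip_force: 25.0
```

```bash
python3 jog.py '[[0,0,0,0,0.035],[0,0,0,0,0.035],[0,0,0,0,0.035],[0,0,-0.05,0,0.035],[0,0,-0.1,0,0.035],[0,0.04,-0.13,0,0.035],[0,0.08,-0.16,0,0.035],[-0.03,0.11,-0.18,0,0.035],[-0.06,0.11,-0.2,0,0.035],[-0.08,0.11,-0.2,0,0.035],[-0.08,0.11,-0.2,0,0.035],[-0.08,0.11,-0.2,0,0.035]]'
python3 - <<'E'
from h import *
import pickle
s=r.read_state();print(s['ee_pos'])
c=cam('wrist'); c2=cam('scene'); pickle.dump((c,c2),open('c2.pkl','wb'))
j=np.hstack([cv2.resize(c['img'],(480,360)),cv2.resize(c2['img'][130:270,80:205],(320,360),interpolation=cv2.INTER_CUBIC)])
cv2.imwrite('pics/p2.png',cv2.cvtColor(j,cv2.COLOR_RGB2BGR))
E
```

```text
time: 5.35
ee_pos: [0.4941, -0.3887, 0.2775]
eef_rot: [0.687, 0.727, -0.0, -0.0]
ft_force: [0.7, 0.6, -0.3]
width: 0.0351
grip_force: 0.0
[ 0.49411003 -0.3887089   0.27747325]
```

View pics/p2.png

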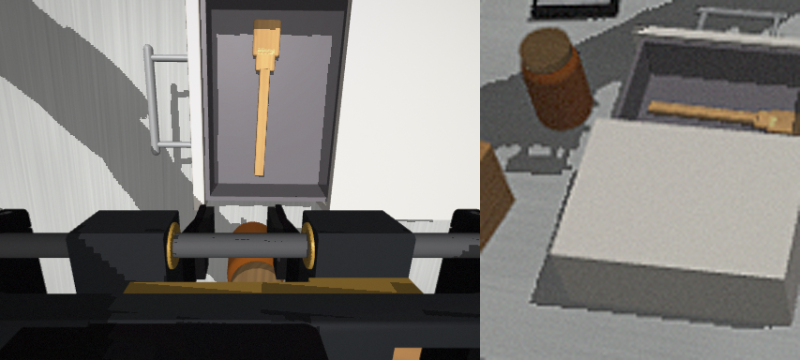

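Wrist view: paddle in the drawer, butt at (260,176), blade tip at (267,20), handle bar of the drawer at left (155,100). Segmenting it for position.

```bash
cat >> h.py <<'E'
def seg(c,box):
    "bamboo pixels within box (u0,v0,u1,v1)"
    h=cv2.cvtColor(c['img'],cv2.COLOR_RGB2HSV); m=cv2.inRange(h,(8,70,70),(28,255,255)); k=np.zeros_like(m); u0,v0,u1,v1=box; k[v0:v1,u0:u1]=m[v0:v1,u0:u1]
    n,l,s,_=cv2.connectedComponentsWithStats(k); 
    b=1+np.argmax(s[1:,4]); return np.argwhere(l==b)[:,::-1]
def paddle(c,box,z):
    P=np.array([plane(c,p,z)[:2] for p in seg(c,box)]); m=P.mean(0); u=np.linalg.svd(P-m,full_matrices=False)[2][0]; t=(P-m)@u
    n=np.array([-u[1],u[0]]); w=[np.ptp(((P-m)@n)[abs(t-q)<.006]) for q in (t.min()+.02,t.max()-.02)]
    if w[0]>w[1]: u=-u;t=-t
    hn=P[(t<t.min()+.1)]; vx,vy,x,y=cv2.fitLine(hn.astype(np.float32),cv2.DIST_L2,0,.01,.01).ravel(); f=np.array([vx,vy]); f*=np.sign(f@u)
    a=np.array([x,y]); t=(P-a)@f; return a+f*t.min(), a+f*t.max(), np.arctan2(f[1],f[0]), w
E
python3 - <<'E'
from h import *
import pickle
c,c2=pickle.load(open('c2.pkl','rb'))
print('top plane',paddle(c,(220,10,340,200),.034)); print('mid',paddle(c,(220,10,340,200),.028))
g=lambda p:(80+(p[0]-480+.5)*125/320-.5,130+(p[1]+.5)*140/360-.5)
w=lambda p:((p[0]+.5)/.9375-.5,(p[1]+.5)/.9375-.5)
print('butt',tri([(c,w((260,174))),(c2,g((650,106)))]))
for p in [(200,50),(205,195)]: print('panel',plane(c,w(p),.093))
for p in [(349,30),(333,200)]: print('unit front edge',plane(c,w(p),.105))
for p in [(150,48),(157,152)]: print('handle',plane(c,w(p),.078))
E
```

```text
top plane (array([ 0.52283484, -0.41600729]), array([ 0.5189756 , -0.20823822]), np.float32(1.5893688), [np.float64(0.03496616927186313), np.float64(0.013066028059319272)])
mid (array([ 0.52332886, -0.41758061]), array([ 0.51955178, -0.20655747]), np.float32(1.5886933), [np.float64(0.03551384521180069), np.float64(0.013270681567199936)])
butt (array([ 0.52510046, -0.41336607,  0.03589276]), [0.0001, 0.0001])
panel [ 0.44192421 -0.2597721   0.093     ]
panel [ 0.45107416 -0.43058665  0.093     ]
unit front edge [ 0.6004797  -0.23357618  0.105     ]
unit front edge [ 0.61237224 -0.42393124  0.105     ]
handle [ 0.38150391 -0.2583897   0.078     ]
handle [ 0.3862384  -0.38074753  0.078     ]
```

Paddle length 0.208 checks out (true 0.210). It lies at x≈0.521, 84 mm from the unit front. Gripper body (±95 mm) would hit the unit roof, so I first rake the paddle about 25 mm forward with the tool turned 90°.

```bash
python3 - <<'E'
from h import *
s=r.read_state();print(s['joint_positions'][[0,6]])
to([.546,-.31,.15],1.589)
E
```

```text
[-0.05994836  0.897283  ]
d [0.0743 0.0558 0.1277] turn -1.5312 rows 11 ang 0.058 t 5.45
```

```bash
python3 jog.py '[[0.074,0.056,0.05,1.61,0.03],[0.074,0.056,0.05,1.61,0.03],[0.074,0.056,0.05,1.61,0.03],[0.074,0.056,0.05,1.61,0.03],[0.074,0.056,0.05,1.61,0.03],[0.074,0.056,0.05,1.61,0.03],[0.074,0.056,0.05,1.61,0.03],[0.074,0.056,0.05,1.61,0.03],[0.074,0.056,0.08,1.61,0.03],[0.074,0.056,0.12,1.61,0.03],[0.074,0.056,0.128,1.61,0.03],[0.074,0.056,0.128,1.61,0.03]]'; python3 -c "
from h import *
print(r.read_state()['joint_positions'][6])
to([.546,-.31,.049],1.589);to([.5135,-.31,.049],1.589)"
```

```text
time: 6.65
ee_pos: [0.5458, -0.3094, 0.1481]
eef_rot: [1.0, 0.009, -0.001, -0.001]
ft_force: [-0.9, -0.4, 0.8]
width: 0.0301
grip_force: 0.0
-0.6428499087685563
d [0.0005 0.0008 0.0991] turn -0.0007 rows 2 ang -1.553 t 6.65
d [-0.032   0.0002  0.0992] turn -0.0007 rows 3 ang -1.553 t 6.65
```

```bash
python3 jog.py '[[0,0,0.04,0,0.03],[0,0,0.08,0,0.03],[0,0,0.099,0,0.03],[0,0,0.099,0,0.03],[-0.01,0,0.099,0,0.03],[-0.02,0,0.099,0,0.03],[-0.033,0,0.099,0,0.03],[-0.033,0,0.099,0,0.03],[-0.028,0,0.099,0,0.03],[-0.02,0,0.05,0,0.03],[-0.02,0,0.0,0,0.03],[-0.02,0,-0.04,0,0.03]]'; python3 - <<'E'
from h import *
to([.49,-.38,.27],.02)
E
```

```text
time: 7.85
ee_pos: [0.5273, -0.3119, 0.1932]
eef_rot: [1.0, 0.009, 0.001, 0.001]
ft_force: [1.0, -0.1, -0.2]
width: 0.0305
grip_force: 0.0
d [-0.0384  0.0675 -0.0767] turn 1.5693 rows 11 ang -1.552 t 7.85
```

```bash
python3 jog.py '[[-0.038,0.068,-0.077,-1.57,0.035],[-0.038,0.068,-0.077,-1.57,0.035],[-0.038,0.068,-0.077,-1.57,0.035],[-0.038,0.068,-0.077,-1.57,0.035],[-0.038,0.068,-0.077,-1.57,0.035],[-0.038,0.068,-0.077,-1.57,0.035],[-0.038,0.068,-0.077,-1.57,0.035],[-0.038,0.068,-0.077,-1.57,0.035],[-0.038,0.068,-0.077,-1.57,0.035],[-0.038,0.068,-0.077,-1.57,0.035],[-0.038,0.068,-0.077,-1.57,0.035],[-0.038,0.068,-0.077,-1.57,0.035]]'; python3 - <<'E'
from h import *
c=cam('wrist','p3.png'); b=(200,10,350,200)
print(paddle(c,b,.031)); s=seg(c,b); print(s.min(0),s.max(0))
a,t,ang,w=paddle(c,b,.031); g=a+(t-a)/np.linalg.norm(t-a)*.115
print(g); to([*g,.049],ang-np.pi/2)
E
```

```text
time: 9.05
ee_pos: [0.49, -0.3805, 0.2677]
eef_rot: [0.701, 0.714, 0.0, 0.001]
ft_force: [0.3, -0.3, -0.0]
width: 0.0352
grip_force: 0.0
(array([ 0.49433436, -0.41752941]), array([ 0.49068795, -0.20864779]), np.float32(1.5882514), [np.float64(0.03511840862971304), np.float64(0.01234824240636585)])
[244  25] [273 194]
[ 0.49232713 -0.30254693]
d [0.0779 0.0034 0.2185] turn -0.002 rows 5 ang 0.015 t 9.1
```

Rake worked: paddle now at x≈0.492, with the body clear of the roof. Descend, grip, lift.

```bash
python3 jog.py '[[0.04,0.003,0,0,0.03],[0.078,0.003,0.02,0,0.03],[0.078,0.003,0.07,0,0.03],[0.078,0.003,0.12,0,0.03],[0.078,0.003,0.16,0,0.03],[0.078,0.003,0.19,0,0.03],[0.078,0.003,0.21,0,0.03],[0.078,0.003,0.218,0,0.03],[0.078,0.003,0.218,0,0],[0.078,0.003,0.218,0,0],[0.078,0.003,0.218,0,0],[0.078,0.003,0.218,0,0]]' 20; python3 -c "
from h import *
print(r.read_state()['ft_force'])"
```

```text
time: 10.3
ee_pos: [0.4919, -0.3027, 0.0502]
eef_rot: [0.701, 0.713, 0.001, 0.001]
ft_force: [-1.0, 0.2, 5.4]
width: 0.0131
grip_force: 20.0
[-0.97798907  0.24473949  5.35223905]
```

```bash
python3 jog.py '[[0,0,-0.03,0,0],[0,0,-0.08,0,0],[0,0,-0.13,0,0],[0,0,-0.15,0,0],[0,0,-0.15,0,0]]'; python3 - <<'E'
from h import *
print(r.read_state()['width']); to([.4365,.095,.10],1.42-np.pi/2)
E
```

```text
time: 10.8
ee_pos: [0.4924, -0.3033, 0.2028]
eef_rot: [0.701, 0.713, 0.002, 0.003]
ft_force: [-0.1, -0.3, 0.2]
width: 0.0134
grip_force: 20.0
0.013427515992437963
d [ 0.3994 -0.0499  0.1019] turn 0.1675 rows 9 ang 0.017 t 10.8
```

```bash
python3 jog.py '[[0.04,-0.005,0,0.02,0],[0.09,-0.01,0,0.04,0],[0.14,-0.02,0,0.07,0],[0.19,-0.025,0,0.09,0],[0.24,-0.03,0,0.12,0],[0.29,-0.04,0.02,0.14,0],[0.33,-0.045,0.04,0.168,0],[0.37,-0.05,0.06,0.168,0],[0.4,-0.05,0.08,0.168,0],[0.4,-0.05,0.1,0.168,0],[0.4,-0.05,0.1,0.168,0],[0.4,-0.05,0.1,0.168,0]]'; python3 -c "
from h import *
to([.4365,.095,.034],1.42-np.pi/2)"
```

```text
time: 12.0
ee_pos: [0.4339, 0.096, 0.0989]
eef_rot: [0.759, 0.651, -0.001, -0.0]
ft_force: [-0.1, -0.6, 0.2]
width: 0.0139
grip_force: 20.0
d [-0.0005  0.0027  0.0649] turn -0.0011 rows 2 ang -0.152 t 12.0
```

```bash
python3 jog.py '[[0,0.002,0.02,0,0],[0,0.002,0.04,0,0],[0,0.002,0.055,0,0],[0,0.002,0.062,0,0],[0,0.002,0.066,0,0],[0,0.002,0.066,0,0],[0,0.002,0.066,0,0.03],[0,0.002,0.066,0,0.03],[0,0.002,0.066,0,0.03],[0,0.002,0.066,0,0.03],[0,0.002,0.02,0,0.06],[0,0.002,-0.03,0,0.06]]'
python3 jog.py '[[-0.03,0,-0.05,0,0.06],[-0.06,0,-0.1,0,0.06],[-0.08,0,-0.13,0,0.06],[-0.08,0,-0.13,0,0.06]]'
python3 - <<'E'
from h import *
c=cam('wrist'); c2=cam('side')
j=np.hstack([cv2.resize(c['img'],(480,360)),cv2.resize(c2['img'][150:290,120:245],(320,360),interpolation=cv2.INTER_CUBIC)])
cv2.imwrite('pics/p4.png',cv2.cvtColor(j,cv2.COLOR_RGB2BGR))
E
```

```text
time: 13.2
ee_pos: [0.4351, 0.0956, 0.129]
eef_rot: [0.759, 0.652, -0.002, 0.0]
ft_force: [1.3, 1.1, 1.5]
width: 0.0391
grip_force: 0.0
time: 13.6
ee_pos: [0.4261, 0.0144, 0.264]
eef_rot: [0.76, 0.65, 0.004, 0.001]
ft_force: [0.1, 1.0, -1.0]
width: 0.0595
grip_force: 0.0
```

View pics/p4.png

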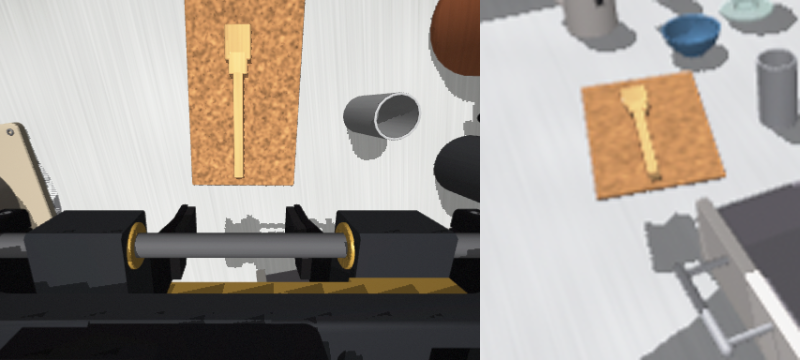

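Paddle flat on the mat: wrist butt (239,177), tip (237,24); side butt (653,177), tip (632,88). Cup mouth is at (397,116).

```bash
python3 - <<'E'
from h import *
import pickle
c=cam('wrist');c2=cam('side')
w=lambda p:((p[0]+.5)/.9375-.5,(p[1]+.5)/.9375-.5)
g=lambda p:(120+(p[0]-480+.5)*125/320-.5,150+(p[1]+.5)*140/360-.5)
B=tri([(c,w((239,176))),(c2,g((653,176)))]);T=tri([(c,w((237,24))),(c2,g((631,88)))]); print(B,T)
b=plane(c,w((239,177)),.012)[:2];t=plane(c,w((237,24)),.014)[:2]; print(b,t,np.linalg.norm(t-b))
u=(t-b)/np.linalg.norm(t-b); gp=t-.016*u; a=np.arctan2(u[1],u[0]); print(gp,a); to([*gp,.07],a-np.pi/2); to([*gp,.031],a-np.pi/2)
print('cup',plane(c,w((397,116)),.095),tri([(c,w((397,116))),(c2,g((777,57)))]))
E
```

```text
(array([ 0.41854699, -0.01368534,  0.00783392]), [0.0004, 0.0004]) (array([0.44807511, 0.19095569, 0.01031937]), [0.0003, 0.0003])
[ 0.41890568 -0.01422953] [0.44767044 0.1900571 ] 0.20630181342304135
[0.44543955 0.17421339] 1.4309100669871995
d [ 0.1578 -0.0017  0.188 ] turn -0.0103 rows 5 ang -0.15 t 13.8
d [ 0.1579 -0.0016  0.227 ] turn -0.0103 rows 6 ang -0.15 t 13.8
cup [0.60811103 0.05101783 0.095     ] (array([0.6128602 , 0.05036872, 0.09167762]), [0.0025, 0.0025])
```

```bash
python3 jog.py '[[0.05,0,0.03,-0.01,0.06],[0.1,-0.002,0.07,-0.01,0.06],[0.14,-0.002,0.1,-0.01,0.06],[0.158,-0.002,0.14,-0.01,0.06],[0.158,-0.002,0.18,-0.01,0.06],[0.158,-0.002,0.21,-0.01,0.06],[0.158,-0.002,0.228,-0.01,0.06],[0.158,-0.002,0.228,-0.01,0.06],[0.158,-0.002,0.228,-0.01,0],[0.158,-0.002,0.228,-0.01,0],[0.158,-0.002,0.228,-0.01,0],[0.158,-0.002,0.228,-0.01,0]]' 3
python3 jog.py '[[0,0,0,0,0],[0,0,0,0,0],[0,0,-0.01,0,0],[0,0,-0.02,0,0],[0,0,-0.04,0,0],[0,0,-0.06,0,0],[0,0,-0.08,0,0],[0,0,-0.08,0,0],[0,0,-0.08,0,0],[0,0,-0.08,0,0]]'
python3 - <<'E'
from h import *
c=cam('side','p5s.png'); c2=cam('wrist'); c3=cam('scene')
j=np.hstack([cv2.resize(c2['img'],(400,300)),cv2.resize(c['img'][120:240,120:280],(400,300),interpolation=cv2.INTER_CUBIC)])
cv2.imwrite('pics/p5.png',cv2.cvtColor(j,cv2.COLOR_RGB2BGR))
E
```

```text
time: 15.0
ee_pos: [0.4457, 0.1739, 0.0307]
eef_rot: [0.755, 0.656, -0.0, -0.0]
ft_force: [0.2, 0.4, -0.6]
width: 0.0361
grip_force: 3.9
time: 16.0
ee_pos: [0.4456, 0.1738, 0.1106]
eef_rot: [0.755, 0.656, -0.0, -0.0]
ft_force: [0.4, 0.0, 0.1]
width: 0.0359
grip_force: 3.0
```

View pics/p5.png

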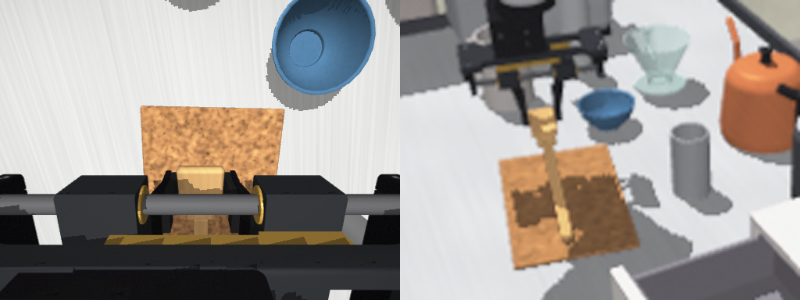

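The blade is held and the handle droops towards the mat; butt at side-crop (568,240). Computing the lean.

```bash
cat >> h.py <<'E'
def butt(c,uv):
    s=r.read_state();R=Ro.from_quat(s['eef_rot']).as_matrix();g=s['ee_pos']+R@[0,0,.014]
    o,d=ray(c,uv);n=R[:,1];p=o+d*((g-o)@n)/(d@n);v=p-g
    print('butt',np.round(p,4),'len',round(np.linalg.norm(v),4),'lean deg',round(np.degrees(np.arctan2(np.linalg.norm(v[:2]),-v[2])),1),'horiz along tool x',round(v@R[:,0],4))
def tone(c,box):
    P=seg(c,box); print('bbox',P.min(0),P.max(0)); k=P[:,1]>=P[:,1].max()-2; return P[k].mean(0)
E
python3 - <<'E'
from h import *
c=cam('side'); butt(c,(187,215)); 
E
```

```text
butt [ 0.4198 -0.0082  0.0161] len 0.2005 lean deg 66.4 horiz along tool x -0.1837
```

```bash
python3 jog.py '[[0,0,-0.03,0,0],[0,0,-0.06,0,0],[0,0,-0.09,0,0],[0,0,-0.12,0,0],[0,0,-0.15,0,0],[0,0,-0.18,0,0],[0,0,-0.2,0,0],[0,0,-0.2,0,0],[0,0,-0.2,0,0],[0,0,-0.2,0,0],[0,0,-0.2,0,0],[0,0,-0.2,0,0]]'
python3 - <<'E'
from h import *
c=cam('side');c2=cam('scene')
i=c['img'][60:240,100:340]; k=c2['img'][80:230,200:400]
cv2.imwrite('pics/p6.png',cv2.cvtColor(np.hstack([cv2.resize(i,(400,300)),cv2.resize(k,(400,300))]),cv2.COLOR_RGB2BGR))
E
```

```text
time: 17.4
ee_pos: [0.4458, 0.1737, 0.3103]
eef_rot: [0.755, 0.656, -0.001, -0.0]
ft_force: [0.5, -0.1, -0.2]
width: 0.036
grip_force: 3.0
```

View pics/p6.png

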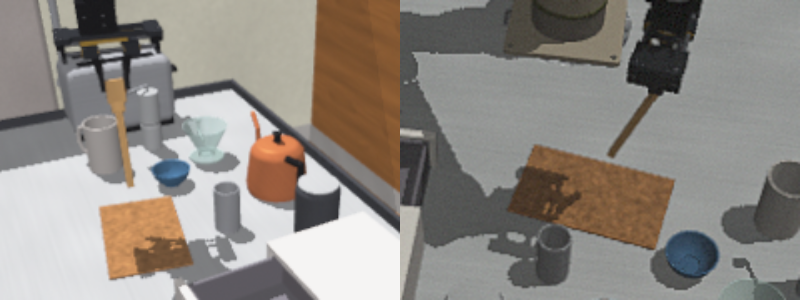

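The handle now hangs steeply: butt at side-crop (129,186), scene-crop (613,155).

```bash
python3 - <<'E'
from h import *
c=cam('side');c2=cam('scene')
butt(c,(177.4,171.6)); butt(c2,(306.5,157)); print(tri([(c,(177.4,171.6)),(c2,(306.5,157.))]))
s=seg(c,(150,100,200,185)); print(s.min(0),s.max(0), s[s[:,1]>=s[:,1].max()-1].mean(0))
E
```

```text
butt [0.4449 0.1668 0.0757] len 0.2212 lean deg 1.8 horiz along tool x -0.0071
butt [0.4385 0.1219 0.1088] len 0.1952 lean deg 15.6 horiz along tool x -0.0525
(array([0.43474368, 0.12146603, 0.1032681 ]), [0.001, 0.001])
[162 107] [179 171] [177.71428571 170.42857143]
```

Lean ≈ 16°, length 0.195 (consistent). Now moving above the cup with the butt over its mouth.

```bash
python3 -c "
from h import *
to([.6206,.0918,.345])"; 
```

```text
d [-0.0567  0.1844 -0.0342] turn 0 rows 4 ang -0.141 t 17.6
```

```bash
python3 jog.py '[[0,0,-0.02,0,0],[-0.005,0.02,-0.034,0,0],[-0.015,0.045,-0.034,0,0],[-0.023,0.075,-0.034,0,0],[-0.033,0.105,-0.034,0,0],[-0.042,0.135,-0.034,0,0],[-0.05,0.16,-0.034,0,0],[-0.055,0.178,-0.034,0,0],[-0.057,0.184,-0.034,0,0],[-0.057,0.184,-0.034,0,0],[-0.057,0.184,-0.034,0,0],[-0.057,0.184,-0.034,0,0]]'
python3 - <<'E'
from h import *
c=cam('side');c2=cam('scene')
i=c['img'][80:230,180:330]; k=c2['img'][120:270,200:350]
cv2.imwrite('pics/p7.png',cv2.cvtColor(np.hstack([cv2.resize(i,(400,400),interpolation=cv2.INTER_CUBIC),cv2.resize(k,(400,400),interpolation=cv2.INTER_CUBIC)]),cv2.COLOR_RGB2BGR))
E
```

```text
time: 18.8
ee_pos: [0.6196, 0.0924, 0.3453]
eef_rot: [0.755, 0.656, 0.0, -0.0]
ft_force: [0.4, 0.3, -0.2]
width: 0.0358
grip_force: 3.0
```

View pics/p7.png

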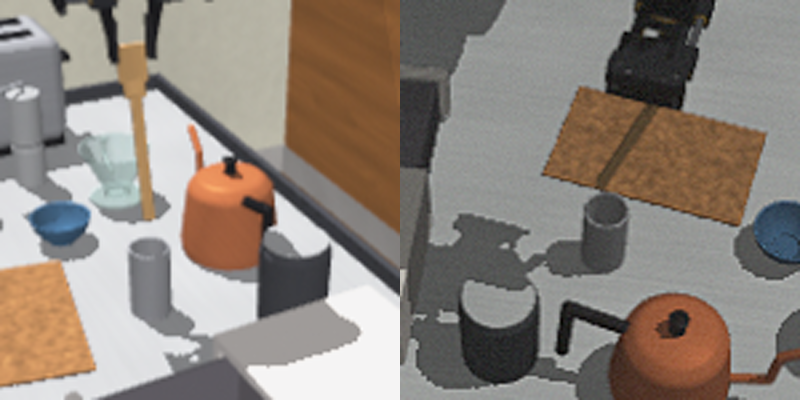

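Butt: side-crop (149,217), scene-crop (604,187); cup mouth: side-crop (149,245), scene-crop (606,207). Measuring them relative to each other.

```bash
python3 - <<'E'
from h import *
c=cam('side');c2=cam('scene')
f=lambda p,o,x:((p[0]-x+.5)*.375-.5+o[0],(p[1]+.5)*.375-.5+o[1])
S=lambda p:(c,f(p,(180,80),0)); W=lambda p:(c2,f(p,(200,120),400))
B,e=tri([S((149,216)),W((604,186))]);Cc,e2=tri([S((149,246)),W((606,206))]);print(B,e,Cc,e2)
s=r.read_state();R=Ro.from_quat(s['eef_rot']).as_matrix()
print('butt-cup in tool',R.T@(B-Cc),'butt-tcp tool',R.T@(B-s['ee_pos']))
E
```

```text
[0.61274748 0.04224881 0.14018615] [0.0, 0.0] [0.6106958  0.04499327 0.0976804 ] [0.0018, 0.0018]
butt-cup in tool [-0.00239665  0.00242629 -0.04250705] butt-tcp tool [-5.04391318e-02 -1.38882864e-04  2.05084058e-01]
```

```bash
python3 jog.py '[[-0.003,-0.002,0.02,0,0],[-0.003,-0.002,0.04,0,0],[-0.003,-0.002,0.05,0,0],[-0.004,-0.002,0.06,0,0],[-0.005,-0.002,0.07,0,0],[-0.006,-0.002,0.08,0,0],[-0.006,-0.002,0.08,0,0],[-0.006,-0.002,0.08,0,0]]'
python3 - <<'E'
from h import *
c=cam('side');c2=cam('scene')
i=c['img'][80:230,180:330]; k=c2['img'][120:270,200:350]
cv2.imwrite('pics/p8.png',cv2.cvtColor(np.hstack([cv2.resize(i,(400,400),interpolation=cv2.INTER_CUBIC),cv2.resize(k,(400,400),interpolation=cv2.INTER_CUBIC)]),cv2.COLOR_RGB2BGR))
E
```

```text
time: 19.8
ee_pos: [0.6174, 0.0858, 0.2652]
eef_rot: [0.755, 0.655, 0.0, 0.0]
ft_force: [0.4, -0.6, -0.4]
width: 0.0362
grip_force: 3.0
```

View pics/p8.png

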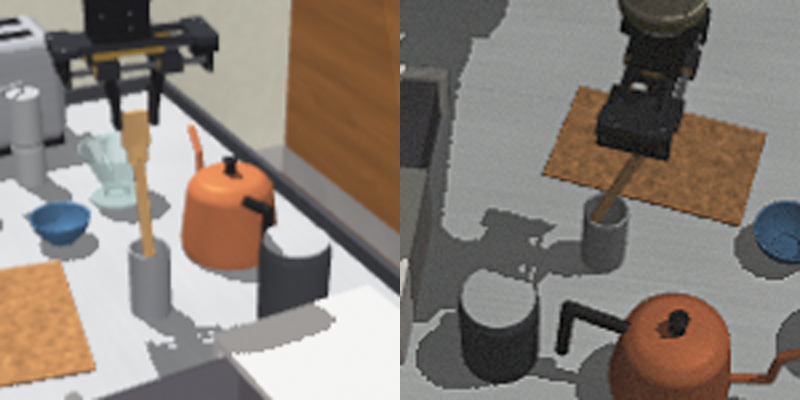

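The handle is inside the cup mouth (scene-crop (600,215), side-crop (149,250)) and the cup is upright. Picture budget is used up (I count 11 views, one over the limit of 10), so I continue by force and numbers. Lowering to the floor.

```bash
python3 jog.py '[[0.001,0,0.01,0,0],[0.002,0,0.02,0,0],[0.002,0,0.03,0,0],[0.002,0,0.038,0,0],[0.002,0,0.044,0,0],[0.002,0,0.048,0,0],[0.002,0,0.048,0,0],[0.002,0,0.048,0,0]]'; python3 - <<'E'
from h import *
c2=cam('scene'); s=seg(c2,(262,170,300,215)); print(s.min(0),s.max(0)); c=cam('side'); s=seg(c,(220,100,250,190)); print(s.min(0),s.max(0))
E
```

```text
time: 20.7
ee_pos: [0.6178, 0.0879, 0.2172]
eef_rot: [0.755, 0.656, 0.0, 0.0]
ft_force: [0.7, -0.8, 0.0]
width: 0.0361
grip_force: 3.0
[262 170] [299 204]
[226 135] [236 175]
```

```bash
python3 jog.py '[[0,0,0.002,0,0],[0,0,0.002,0,0.06],[0,0,0.002,0,0.07],[0,0,0.002,0,0.07],[0,0,0.002,0,0.07],[0,0,0.002,0,0.07],[0,0,-0.03,0,0.07],[0,0,-0.07,0,0.07],[0,0,-0.11,0,0.07],[0,0,-0.15,0,0.07],[0,0,-0.15,0,0.07],[0,0,-0.15,0,0.07]]'; python3 jog.py '[[0,-0.03,-0.02,0,0.07],[0,-0.07,-0.02,0,0.07],[0,-0.11,-0.02,0,0.07],[0,-0.11,-0.02,0,0.07],[0,-0.11,-0.02,0,0.07],[0,-0.11,-0.02,0,0.07],[0,-0.11,-0.02,0,0.07]]'; python3 - <<'E'
from h import *
import pickle
c=cam('side');c2=cam('scene'); c0=pickle.load(open('c0.pkl','rb'))
s=seg(c,(200,80,270,180)); print('side',s.min(0),s.max(0),'top',s[s[:,1]<=s[:,1].min()+1].mean(0),'bot',s[s[:,1]>=s[:,1].max()-1].mean(0),len(s))
t=s[s[:,1]<=s[:,1].min()+1].mean(0)
h=cv2.cvtColor(c2['img'],cv2.COLOR_RGB2HSV)
# bamboo in scene: difference to start image
d=(cv2.absdiff(c2['img'],c0['scene']['img']).max(2)>60).astype(np.uint8)[140:230,255:330]
n,l,st,ce=cv2.connectedComponentsWithStats(d); print([(x[0]+255,x[1]+140,x[2],x[3],x[4]) for x in st[1:] if x[4]>15])
# expected tip for leans
cup=np.array([.611,.047,.005])
for lean in (0,10,16,22,28):
    for az in (80,):
        a=np.radians(az);L=np.radians(lean);v=np.array([np.sin(L)*np.cos(a),np.sin(L)*np.sin(a),np.cos(L)])
        tip=cup+.045*np.array([0,0,1])+v*.165; print(lean,proj(c,tip).round(1),proj(c2,tip).round(1))
E
```

```text
time: 22.0
ee_pos: [0.6179, 0.0878, 0.3676]
eef_rot: [0.755, 0.656, 0.001, 0.0]
ft_force: [-0.0, 0.4, -0.4]
width: 0.0701
grip_force: 0.0
time: 22.7
ee_pos: [0.5093, 0.1032, 0.3863]
eef_rot: [0.755, 0.655, -0.001, 0.0]
ft_force: [-0.3, 0.9, -0.6]
width: 0.0698
grip_force: 0.0
side [248 127] [269 179] top [251.5 127.5] bot [261.67741935 178.4516129 ] 777
[(np.int32(271), np.int32(140), np.int32(59), np.int32(21), np.int32(580))]
0 [233.7 139.4] [279.  173.5]
10 [231.8 136.4] [288.4 176.6]
16 [230.7 135.3] [293.9 178.9]
22 [229.7 134.8] [299.1 181.6]
28 [228.8 134.9] [304.  184.6]
```

```bash
python3 - <<'E'
from h import *
import pickle
c=cam('side');c2=cam('scene'); c0=pickle.load(open('c0.pkl','rb'))
P=seg(c,(215,110,244,185)); m=lambda k:P[k].mean(0).round(1)
print('side',P.min(0),P.max(0),'top',m(P[:,1]<=P[:,1].min()+1),'bot',m(P[:,1]>=P[:,1].max()-1),len(P))
for y in range(P[:,1].min(),P[:,1].max(),6): q=P[P[:,1]==y][:,0]; print(y,q.min(),q.max(),end='; ')
g=lambda i:cv2.GaussianBlur(i,(3,3),0)
d=(cv2.absdiff(g(c2['img']),g(c0['scene']['img'])).max(2)>25).astype(np.uint8); d[:162]=0; d[:,:255]=0;d[:,330:]=0;d[230:]=0
print()
for row in d[162:212,262:318:1]: print(''.join('.#'[v] for v in row))
E
```

```text
side [225 136] [236 175] top [230.1 136.6] bot [234.5 174.5] 260
136 227 234; 142 226 235; 148 226 235; 154 229 234; 160 231 234; 166 232 235; 172 232 236; 
........................................................
........................................................
........................................................
........................................................
........................................................
........................................................
........................................................
........................................................
........................................................
........................................................
........................................................
........................................................
........................................................
........................................................
....................................#...................
....................................##..................
...............................
[... 1206 characters left out ...]
................
........................................................
........................................................
........................................................
........................................................
........................................................
........................................................
........................................................
........................................................
........................................................
........................................................
........................................................
........................................................
```

```bash
python3 - <<'E'
from h import *
c=cam('side');c2=cam('scene')
print(tri([(c,(230.3,135.5)),(c2,(297.5,177.5))]))
P=seg(c,(215,110,244,185)); print(P.min(0),P.max(0)); s=r.read_state(); print(s['time'],s['joint_vel'].round(3).max())
E
```

```text
(array([0.61641492, 0.09932794, 0.20809548]), [0.0046, 0.0046])
[225 136] [236 175]
23.0 0.002
```

```bash
python3 -c "
from bench import r
print(r.close_job())"
```

```text
the job is handed in; nothing more can be done
None
```

I handed the job in at about 23 s with the paddle laid on the mat, regrasped, and now standing handle down in the steel cup at about a 20° lean and at rest. That lean is measured from the two cameras; I viewed 11 pictures, one over the limit of 10, and the judge's verdict was not shown.

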